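# Load the round drill cartridge into the spring column

## Task

Two drill cartridges stand on the green mat of the implant bench. Take the one with the round foot, set it foot down into the mouth of the spring-loaded loading column and push it down against the spring until the catches snap over its foot, then let go so that it stays down. Leave the square-footed cartridge where it stands.

Things in the scene. Friction and masses are not known exactly. Their poses are not given: they have to be found in the camera images.
- round_cartridge_mid (a point): Centre, 48 mm above the underside, of the loose upright cartridge to load (0.08 to 0.17 kg), 96 mm tall: round aluminium foot 60 mm across and 12 mm thick, steel stem 16 mm thick, white round cap 28 mm across that is the top 38 mm. z up. Grip it by the cap, about 29 mm above this point: pressed to the stop, only the cap stays above the column's rim (cap underside 12 mm over it).
- square_cartridge_mid (a point): Centre, 48 mm above the underside, of the cartridge to leave alone: same height, stem and cap, but a square foot, 74 x 74 x 12 mm, whose corners do not fit the column.
- mouth (a point): Centre of the column's rim, 98 mm above the bench; z up, x towards one of its two white catch housings (reach 74 mm out, tops 8 mm below the rim). Fixed aluminium tube, bore 80 mm, flared over the top 8 mm to about 92 mm (102 outside). Inside, two sprung catches with sloping tops stick out 24 mm; they give way to the foot and snap over it once its upper face is 28 mm below the rim.
- follower (a joint): Downward travel (m) of the sprung steel disc, 29 mm across, under the foot: 0 at rest (disc 6 mm below the rim), 0.040 at the stop. Spring 4 N at rest, 13 N at the stop; the catches add a few N on the way. They snap at 0.034: push to 0.037 to 0.039. Let go, it stays at 0.034 if latched, else springs back to 0.
There are look-alikes about, which are no part of the job. What is shaped like the part that bears round_cartridge_mid but purple or red is not meant. Of the things that look like the part that bears mouth, the larger one is meant.

How it is judged:
By the outcome, as a careful person would: the job done as asked, in the order asked, and still so for the second after the job is handed in, with the robot touching nothing.
It also fails if it takes over 38 s, if anything falls off the work surface, if the arm or the gripper's body presses on something with over 40 N, if the wrist force passes 120 N, or if a joint passes its speed limit or range.

## Robot

A 7-joint arm with a two-finger parallel gripper is mounted at the origin on the work surface. World frame = base frame: x ahead of the robot, y to its left, z up, the work surface at z = 0. Lengths are in mm, angles in degrees, forces in N, time in s.
With the tool pointing down it reaches from about 400 to 875 mm from the base axis. Payload 4.4 kg.
Tool frame: the origin (TCP) lies on the centre line of the jaws, within the pads' length; the fingertips stand 22 mm ahead of it and the grasp point (between the pads) lies 3 mm ahead of it; z points along the fingers, y is the line along which they close (so a half turn about z gives the same grasp; the last joint's range is limited). The gripper opens to 85 mm and grips with 20 to 120 N. Pads are 22 mm wide; open, the fingers measure 114 mm over their backs; the gripper's body (76 mm by 85 mm) begins 54 mm behind the grasp point. The pads swing forward as they close: fully open they stand 13 mm farther back than shut.
Start: joints at [-75.218, 36.005, 2.206, 86.941, -1.547, 57.084, -1.146], TCP at [206.788, 616.243, 253.313] pointing down, gripper open.
Joint ranges: [-175.42, 175.42], [-21.48, 121.26], [-71.46, 75.88], [10.55, 141.38], [-63.04, 243.04], [13.31, 113.54], [-168.57, 168.57]. Speed limits (degrees/s): [147.25, 147.25, 180, 180, 180, 180, 180].

## Interface

Orientations are given as a 3x3 rotation matrix whose columns are the frame's x, y, z axes.
In Python, from workcell import ctrl, read_camera, ticket, cut_out, pinpoint gives the robot as it stands.
- The arm moves only by the tool servo_tool, never from a script. Its argument "motion" is a list of rows, each an object of numbers: "grip": the opening, from -1 (shut) to 1 (fully open); "dx", "dy", "dz": the shift along the world's x, y, z in units of 0.025 m (1.0 is 0.025 m); "turn": the turn about the world's z in units of 0.08 rad (1.0 is 0.08 rad). In form: [{"grip": .., "dx": .., "dy": .., "dz": .., "turn": ..}, ...]. A call has 1 to 8 rows; each row shifts and turns the commanded pose from where the row before left it; what a row does not reach is not made up. A row lasts 1/12 s, in which the tool goes at most 41.7 mm and 7.16 degrees, less where a joint would pass 70% of its speed; a pose out of reach is approached as far as the arm can. A call with a number of a shift or a turn outside -1 to 1 is refused whole. A call with a gripper value outside its range is refused whole. The fingers move at their own pace and stop on an object; the grip force is fixed at half the most. Time passes only in rows, so rows that do not move let the fingers close. It gives the time, the measured TCP pose, the force, the opening and the grip force at its end, in the units of the state.
- ctrl.get_state(): the state, without advancing time (a new reading comes with each control period).
- read_camera(name): name is "side" or "top" or "wrist"; returns a dict with "img" (400x640x3 uint8, blue, green, red), "z_map" (400x640 float32, mm along the optical axis (not along the pixel's ray), 0 where there is no reading), "vertical_fov" (degrees; the focal length in pixels is half the picture's height over the tangent of half this angle, whatever the lens; pixels are square), "cx", "cy" (the principal point, pixels), "dist_coeffs" ([k1, k2, p1, p2, k3] as OpenCV has them; the pictures are not rectified), "world_to_cam" (4x4, takes a point from world to camera coordinates); the wrist camera has in their place "hand_eye" (4x4, takes a point from camera to tool coordinates, whose origin is the TCP and whose axes are the flange's). Camera axes: x right, y up, looking along -z (the intrinsics and any distortion apply to the point x, -y, -z); pixel columns grow to the right and rows downward; lengths in mm; the calibration is good to about 2 mm. A picture is of the moment at which its call begins: read the wrist's pose just before it.
- ticket.finish_job(): hands the job in; it is judged then, once.
Trained networks look in the newest picture that a camera, given by its name, has taken for a name from the list of things; names that differ only in an ending like _2 or _b are one class to them, and where a whole thing is asked for, a point or a joint stands for the part that bears it (a point fixed in the world has none). Each returns a list of dicts, best first, with "p" (0 to 1); they miss things now and then, are a little off and sometimes report something else, mostly with a low value. They report only what shows in the picture. A call takes as long as a camera call. They do not tell look-alikes from the thing itself.
- cut_out(camera, label): "region" (400x640 bool, what is visible of it) and "rect" ([centre column, centre row, width, height] in pixels, round what is visible of it).
- pinpoint(camera, label): "location" ([column, row] in pixels: a listed point, or the origin of a listed thing).
The state is a dict: "t": time; "joint_positions": joint angles; "qd": joint speeds; "joint_torque": joint torques, N m; "position": TCP position; "tool_rot": TCP orientation; "contact_force": force on the tool from outside, world axes, zero at the start; "ft_torque": the same for the moment, N m; "gripper_width": finger opening in mm; "grip_force": force on a finger pad.
Only numpy, scipy, OpenCV 4.12 (cv2) and the standard library are available. Lean on these libraries where they do the work, as an engineer would, in place of code of your own. Each camera call takes 0.05 s, during which the arm holds its last target. There are 200 camera calls.

## Working session

There is one attempt and no reset: what is moved stays moved. The work goes in short steps, Python scripts to look and compute and a tool call to move; the robot and the scene stay as the last step left them, time stands still between calls to the robot, and variables do not carry over. Pictures are saved under pics/ and viewed, at most 10 in all, crops included, and the job is handed in when it is done.

Besides the shell and the picture viewer there is one more tool, called after "Emit:" as name(argument=value, ...), one argument or row to a line, values as JSON. servo_tool: Moves the arm, as the interface text tells. Its arguments: {"type":"object","properties":{"motion":{"type":"array","items":{"type":"object","properties":{"grip":{"type":"number"},"dx":{"type":"number"},"dy":{"type":"number"},"dz":{"type":"number"},"turn":{"type":"number"}}}}},"required":["motion"]}

```bash
ls; mkdir -p pics; cat > h.py <<'E'
import numpy as np, cv2
from workcell import ctrl, read_camera, ticket, cut_out, pinpoint
def K(c):
    f=200/np.tan(np.radians(c["vertical_fov"])/2)
    return np.array([[f,0,c["cx"]],[0,f,c["cy"]],[0,0,1.]])
def c2w(c,st=None):
    if "world_to_cam" in c: return np.linalg.inv(np.array(c["world_to_cam"]))
    T=np.eye(4);T[:3,:3]=st["tool_rot"];T[:3,3]=st["position"]
    return T@np.array(c["hand_eye"])
def ray(c,uv,st=None):
    p=cv2.undistortPoints(np.array([[uv]],float),K(c),np.array(c["dist_coeffs"],float))[0,0]
    T=c2w(c,st); return T[:3,3],T[:3,:3]@np.array([p[0],-p[1],-1.])  # dir scaled to depth 1
def at_depth(c,uv,st=None):
    o,d=ray(c,uv,st); z=c["z_map"][int(round(uv[1])),int(round(uv[0]))]; return o+d*z
def at_z(c,uv,z,st=None):
    o,d=ray(c,uv,st); return o+d*(z-o[2])/d[2]
def tri(rays):
    A=0;b=0
    for o,d in rays:
        d=d/np.linalg.norm(d);P=np.eye(3)-np.outer(d,d);A=A+P;b=b+P@o
    return np.linalg.solve(A,b)
E
python3 - <<'E'
from h import *
print({k:np.round(v,1) if not isinstance(v,dict) else v for k,v in ctrl.get_state().items()})
for n in ["side","top","wrist"]:
    st=ctrl.get_state(); c=read_camera(n); cv2.imwrite(f"pics/{n}0.png",c["img"])
    print(n,c2w(c,st)[:3,3].round(),c["vertical_fov"])
    for l in ["round_cartridge_mid","square_cartridge_mid","mouth"]:
        for r in pinpoint(n,l): 
            print(l,round(r["p"],2),np.round(r["location"],1), at_z(c,r["location"],98 if l=="mouth" else 48,st).round(1))
E
```

```text
pics
{'t': np.float64(0.0), 'joint_positions': array([-75.2,  36.1,   2.2,  87. ,  -1.5,  57.1,  -1.1]), 'qd': array([-0.1,  0. , -0.1,  0. , -0.1,  0. ,  0. ]), 'joint_torque': array([ -0. , -56.3,   1.2, -19.3,   0. ,   0. ,   0. ]), 'position': array([206.6, 615.7, 252.4]), 'tool_rot': array([[-0.9,  0.3, -0. ],
       [ 0.3,  0.9, -0. ],
       [-0. , -0. , -1. ]]), 'contact_force': array([ 0.7,  0.1, -0.7]), 'ft_torque': array([-0., -0.,  0.]), 'grip_force': np.float64(0.0), 'gripper_width': np.float64(85.6)}
side [ 299. -549.  891.] 45.44317172728447
round_cartridge_mid 0.85 [325.9 293.4] [447.1 -69.5  48. ]
round_cartridge_mid 0.77 [283.1 315.8] [352.3 -94.1  48. ]
round_cartridge_mid 0.74 [358.4 257.1] [539.6  -4.   48. ]
square_cartridge_mid 0.89 [365.3 368. ] [ 470.6 -239.7   48. ]
mouth 0.89 [251.2 111.5] [406.9 494.6  98. ]
mouth 0.87 [331.7 185.3] [533.1 169.9  98. ]
top [350. 169. 939.] 57.261064798263114
round_cartridge_mid 0.72 [411.2 262.2] [345.9 -82.1  48. ]
round_cartridge_mid 0.62 [374.4 186.3] [532.7   3.9  48. ]
square_cartridge_mid 0.68 [470.3 215.3] [ 461.2 -235.9   48. ]
mouth 0.57 [309.8 183.1] [528.8 165.2  98. ]
wrist [132. 640. 373.] 67.8142590435328
mouth 0.84 [309.6 347.5] [383.3 547.9  98. ]
```

View pics/side0.png

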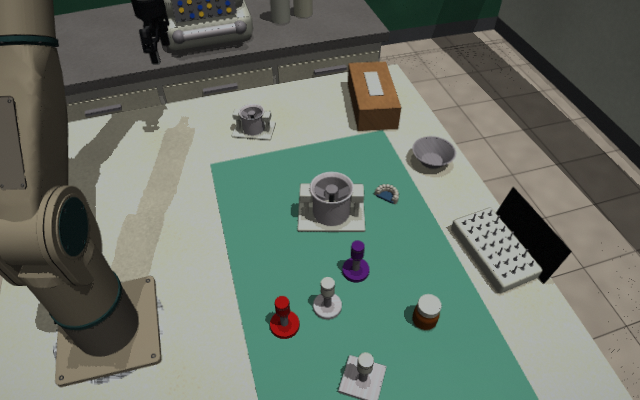

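View pics/top0.png

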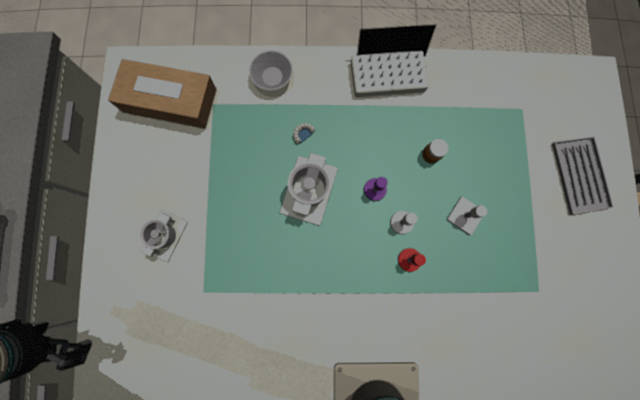

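The white round-footed cartridge is at side (326,293) and top (403,221). Red and purple look-alikes stand either side of it, and the square-footed one is at side (365,368). The larger column is at side (332,185) and top (309,183). The small look-alike column is at side (252,115).

```bash
cat >> h.py <<'E'
def cloud(c,st=None):
    v,u=np.mgrid[0:400,0:640]; uv=np.stack([u,v],-1).reshape(-1,1,2).astype(float)
    p=cv2.undistortPoints(uv,K(c),np.array(c["dist_coeffs"],float))[:,0]
    z=c["z_map"].reshape(-1,1); T=c2w(c,st)
    P=np.hstack([p[:,:1]*z,-p[:,1:]*z,-z])@T[:3,:3].T+T[:3,3]; P[z[:,0]<=0]=np.nan
    return P
def fitc(P):
    A=np.c_[2*P[:,:2],np.ones(len(P))]; s=np.linalg.lstsq(A,(P[:,:2]**2).sum(1),rcond=None)[0]
    return s[:2].round(1),np.sqrt(s[2]+s[:2]@s[:2]).round(1)
E
python3 - <<'E'
from h import *
R={}
for n in ["side","top"]:
    c=read_camera(n); P=cloud(c)
    near=lambda xy,r:P[np.hypot(P[:,0]-xy[0],P[:,1]-xy[1])<r]
    a=near((447,-70),45); cap=a[a[:,2]>a[:,2][np.isfinite(a[:,2])].max()-6]
    print(n,"captop",len(cap),cap.mean(0).round(1),np.nanmin(a[:,2]).round(1),np.nanmax(a[:,2]).round(1))
    for lo,hi in [(60,90),(4,16)]:
        s=a[(a[:,2]>lo)&(a[:,2]<hi)]
        if len(s)>8: print("  band",lo,len(s),s.mean(0).round(1),fitc(s))
    b=near((530,167),75); zt=np.nanpercentile(b[:,2],99)
    rim=b[(b[:,2]>zt-5)]; 
    print("  rim z",zt.round(1),len(rim),(rim[:,:2].min(0)+rim[:,:2].max(0))/2,np.ptp(rim[:,:2],axis=0),fitc(rim))
    hs=b[(b[:,2]>82)&(b[:,2]<93)&(np.hypot(b[:,0]-530,b[:,1]-167)>55)]; print("  housing",len(hs),[h.mean(0).round() for h in (hs[hs[:,0]>530],hs[hs[:,0]<=530]) if len(h)])
    for l in ["round_cartridge_mid","mouth"]:
        R[n,l]=[(c,r["location"]) for r in pinpoint(n,l)]
        print("  ",l,[np.round(at_z(c,x,98 if l=="mouth" else 48),0) for _,x in R[n,l]])
for l,xy,h in [("round_cartridge_mid",(447,-70),48),("mouth",(530,167),98)]:
    rs=[ray(c,x) for n in ["side","top"] for c,x in R[n,l] if np.hypot(*(at_z(c,x,h)[:2]-xy))<30]
    if len(rs)>1: print(l,tri(rs).round(1),len(rs))
E
```

```text
side captop 135 [448.9 -74.6  95.5] -5.2 98.8
  band 60 112 [446.  -83.9  75.2] (array([449. , -74.1]), np.float64(13.2))
  band 4 494 [447.  -79.7  10.6] (array([448.2, -75.6]), np.float64(22.4))
  rim z 98.7 309 [531.86629463 166.22757719] [ 98.19727121 101.31954391] (array([531.7, 166.3]), np.float64(46.0))
  housing 239 [array([590., 145.,  89.]), array([469., 183.,  89.])]
   round_cartridge_mid [array([449., -70.,  48.]), array([353., -94.,  48.]), array([533.,  -5.,  48.])]
   mouth [array([419., 502.,  98.]), array([529., 167.,  98.]), array([ 454., -260.,   98.])]
top captop 101 [448.  -70.9  96.5] -3.2 99.5
  band 60 36 [444.  -61.4  76.9] (array([448. , -69.8]), np.float64(12.0))
  band 4 344 [443.  -66.8  10.9] (array([445.1, -70.6]), np.float64(24.8))
  rim z 100.3 347 [530.51810349 167.05515182] [98.67494773 98.84758211] (array([529.5, 167.2]), np.float64(46.4))
  housing 252 [array([591., 148.,  90.]), array([469., 186.,  90.])]
   round_cartridge_mid [array([453., -78.,  48.]), array([352., -87.,  48.]), array([536.,  -2.,  48.])]
   mouth [array([405., 532.,  98.]), array([525., 174.,  98.])]
round_cartridge_mid [449.7 -75.3  57. ] 2
mouth [528.9 173.6  90.2] 2
```

Emit:
servo_tool(
  motion=[
    {"dx": 0.4,"dy": -1,"grip": 1},
    {"dx": 0.4,"dy": -1,"grip": 1},
    {"dx": 0.4,"dy": -1,"grip": 1},
    {"dx": 0.4,"dy": -1,"grip": 1},
    {"dx": 0.4,"dy": -1,"grip": 1},
    {"dx": 0.4,"dy": -1,"grip": 1},
    {"dx": 0.4,"dy": -1,"grip": 1},
    {"dx": 0.4,"dy": -1,"grip": 1},
  ],
)

```text
validation failed for argument at $.mo...
```

Emit:
servo_tool(
  motion=[
    {"dx": 0.4,"dy": -1,"grip": 1},
    {"dx": 0.4,"dy": -1,"grip": 1},
    {"dx": 0.4,"dy": -1,"grip": 1},
    {"dx": 0.4,"dy": -1,"grip": 1},
    {"dx": 0.4,"dy": -1,"grip": 1},
    {"dx": 0.4,"dy": -1,"grip": 1},
    {"dx": 0.4,"dy": -1,"grip": 1},
    {"dx": 0.4,"dy": -1,"grip": 1},
  ],
)

```text
validation failed for argument at $.mo...
```

Emit:
servo_tool(
  motion=[
    {"dx": 0.4,"dy": -1,"grip": 1},
    {"dx": 0.4,"dy": -1,"grip": 1},
    {"dx": 0.4,"dy": -1,"grip": 1},
    {"dx": 0.4,"dy": -1,"grip": 1},
    {"dx": 0.4,"dy": -1,"grip": 1},
    {"dx": 0.4,"dy": -1,"grip": 1},
    {"dx": 0,"dy": -0.5,"grip": 1},
    {"grip": 1},
  ],
)

```text
validation failed for argument at $.mo...
```

Emit:
servo_tool(
  motion=[
    {"grip": 1,"dx": 0.4,"dy": -1,"dz": 0,"turn": 0},
    {"grip": 1,"dx": 0.4,"dy": -1,"dz": 0,"turn": 0},
    {"grip": 1,"dx": 0.4,"dy": -1,"dz": 0,"turn": 0},
    {"grip": 1,"dx": 0.4,"dy": -1,"dz": 0,"turn": 0},
    {"grip": 1,"dx": 0.4,"dy": -1,"dz": 0,"turn": 0},
    {"grip": 1,"dx": 0.4,"dy": -1,"dz": 0,"turn": 0},
    {"grip": 1,"dx": 0.4,"dy": -1,"dz": 0,"turn": 0},
    {"grip": 1,"dx": 0.4,"dy": -1,"dz": 0,"turn": 0},
  ],
)

```text
t: 1.57
position: [287.2, 415.1, 253.5]
tool_rot: [[-0.948, 0.318, 0.0], [0.318, 0.948, 0.0], [-0.0, 0.0, -1.0]]
contact_force: [0.8, -0.9, 0.8]
gripper_width: 85.3
grip_force: 0.0
```

Emit:
servo_tool(
  motion=[
    {"grip": 1,"dx": 0.4,"dy": -1,"dz": 0,"turn": 0},
    {"grip": 1,"dx": 0.4,"dy": -1,"dz": 0,"turn": 0},
    {"grip": 1,"dx": 0.4,"dy": -1,"dz": 0,"turn": 0},
    {"grip": 1,"dx": 0.4,"dy": -1,"dz": 0,"turn": 0},
    {"grip": 1,"dx": 0.4,"dy": -1,"dz": 0,"turn": 0},
    {"grip": 1,"dx": 0.4,"dy": -1,"dz": 0,"turn": 0},
    {"grip": 1,"dx": 0.4,"dy": -1,"dz": 0,"turn": 0},
    {"grip": 1,"dx": 0.4,"dy": -1,"dz": 0,"turn": 0},
  ],
)

```text
t: 2.23
position: [367.2, 215.1, 253.6]
tool_rot: [[-0.948, 0.318, 0.001], [0.318, 0.948, 0.0], [-0.0, 0.001, -1.0]]
contact_force: [0.3, 0.3, -0.2]
gripper_width: 85.6
grip_force: 0.0
```

Emit:
servo_tool(
  motion=[
    {"grip": 1,"dx": 0.4,"dy": -1,"dz": 0,"turn": 0},
    {"grip": 1,"dx": 0.4,"dy": -1,"dz": 0,"turn": 0},
    {"grip": 1,"dx": 0.4,"dy": -1,"dz": 0,"turn": 0},
    {"grip": 1,"dx": 0.4,"dy": -1,"dz": 0,"turn": 0},
    {"grip": 1,"dx": 0.4,"dy": -1,"dz": 0,"turn": 0},
    {"grip": 1,"dx": 0.4,"dy": -1,"dz": 0,"turn": 0},
    {"grip": 1,"dx": 0.4,"dy": -1,"dz": 0,"turn": 0},
    {"grip": 1,"dx": 0.4,"dy": -1,"dz": 0,"turn": 0},
  ],
)

```text
t: 2.9
position: [447.3, 15.0, 253.6]
tool_rot: [[-0.948, 0.318, 0.001], [0.318, 0.948, 0.0], [-0.001, 0.0, -1.0]]
contact_force: [-0.4, 1.0, 0.2]
gripper_width: 85.6
grip_force: 0.0
```

```bash
cat > w.py <<'E'
from h import *
import sys
st=ctrl.get_state(); c=read_camera("wrist"); P=cloud(c,st); cv2.imwrite(f"pics/{sys.argv[1]}.png",c["img"])
print(np.round(st["position"],1),st["t"])
for l in ["round_cartridge_mid"]:
    for r in pinpoint("wrist",l): print(l,round(r["p"],2),np.round(r["location"]),at_z(c,r["location"],48,st).round(1))
a=P[np.hypot(P[:,0]-448,P[:,1]+73)<45]
for lo,hi in [(90,105),(62,90),(4,16)]:
    s=a[(a[:,2]>lo)&(a[:,2]<hi)]
    if len(s)>8: print(lo,len(s),s.mean(0).round(1),(s.max(0)+s.min(0)).round(1)/2,fitc(s))
E
python3 w.py w1
```

```text
[447.3  15.  253.6] 2.9
round_cartridge_mid 0.98 [241. 199.] [444.  -75.4  48. ]
round_cartridge_mid 0.67 [194. 126.] [352.1 -91.2  48. ]
round_cartridge_mid 0.58 [322. 249.] [532.9  -7.8  48. ]
90 592 [447.6 -72.5  95. ] [448.3  -73.3   93.65] (array([447.9, -72.8]), np.float64(9.9))
62 265 [442.4 -64.6  76.2] [447.55 -70.45  76.1 ] (array([448.6, -73.7]), np.float64(13.8))
4 1234 [444.2 -67.6  11.1] [448.4  -73.35   9.9 ] (array([447.5, -72. ]), np.float64(21.7))
```

The wrist view agrees: the cap axis is at (448,-73), top about 96.

Emit:
servo_tool(
  motion=[
    {"grip": 1,"dx": 0.03,"dy": -0.88,"dz": 0,"turn": 0},
    {"grip": 1,"dx": 0,"dy": -0.88,"dz": 0,"turn": 0},
    {"grip": 1,"dx": 0,"dy": -0.88,"dz": -0.4,"turn": 0},
    {"grip": 1,"dx": 0,"dy": -0.88,"dz": -0.6,"turn": 0},
    {"grip": 1,"dx": 0,"dy": 0,"dz": -1,"turn": 0},
    {"grip": 1,"dx": 0,"dy": 0,"dz": -1,"turn": 0},
    {"grip": 1,"dx": 0,"dy": 0,"dz": -1,"turn": 0},
    {"grip": 1,"dx": 0,"dy": 0,"dz": 0,"turn": 0},
  ],
)

```text
t: 3.67
position: [445.0, -70.9, 150.2]
tool_rot: [[-0.948, 0.318, -0.007], [0.318, 0.948, 0.001], [0.007, -0.001, -1.0]]
contact_force: [-0.3, 1.1, 0.0]
gripper_width: 85.5
grip_force: 0.0
```

```bash
python3 w.py w2
```

```text
[445.  -70.9 150.2] 3.6667
round_cartridge_mid 0.92 [248. 101.] [352.3 -91.5  48. ]
round_cartridge_mid 0.91 [314. 211.] [445.6 -73.7  48. ]
90 1370 [446.9 -73.4  95. ] [447.95 -73.7   93.6 ] (array([447.3, -73.5]), np.float64(9.9))
62 510 [438.  -70.1  76.4] [444.3  -73.05  76.  ] (array([448.4, -73.8]), np.float64(13.8))
4 2237 [440.8 -71.1  11.2] [447.15 -73.75   9.9 ] (array([446.8, -73.1]), np.float64(21.7))
```

View pics/w2.png

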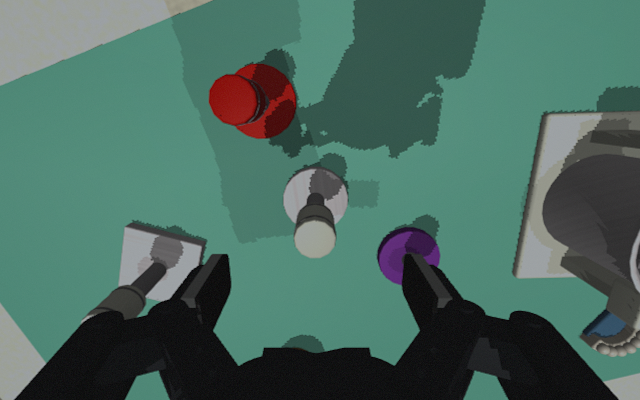

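The white cap is at (315,238), centred between the open fingers. Purple (408,255) and red (240,100) are clear of them. I'll correct by a few mm and descend.

Emit:
servo_tool(
  motion=[
    {"grip": 1,"dx": 0.06,"dy": -0.06,"dz": -0.4,"turn": 0},
    {"grip": 1,"dx": 0.06,"dy": -0.05,"dz": -0.6,"turn": 0},
    {"grip": 1,"dx": 0,"dy": 0,"dz": -0.6,"turn": 0},
    {"grip": 1,"dx": 0,"dy": 0,"dz": -0.6,"turn": 0},
    {"grip": 1,"dx": 0,"dy": 0,"dz": -0.4,"turn": 0},
    {"grip": 1,"dx": 0,"dy": 0,"dz": 0,"turn": 0},
    {"grip": 1,"dx": 0,"dy": 0,"dz": 0,"turn": 0},
  ],
)

```text
t: 4.35
position: [451.2, -74.5, 88.8]
tool_rot: [[-0.948, 0.318, 0.001], [0.318, 0.948, -0.0], [-0.001, 0.0, -1.0]]
contact_force: [-0.3, 0.4, -0.2]
gripper_width: 85.3
grip_force: 0.0
```

Emit:
servo_tool(
  motion=[
    {"grip": 1,"dx": -0.12,"dy": 0.04,"dz": -0.34,"turn": 0},
    {"grip": 1,"dx": 0,"dy": 0,"dz": 0,"turn": 0},
    {"grip": -1,"dx": 0,"dy": 0,"dz": 0,"turn": 0},
    {"grip": -1,"dx": 0,"dy": 0,"dz": 0,"turn": 0},
    {"grip": -1,"dx": 0,"dy": 0,"dz": 0,"turn": 0},
    {"grip": -1,"dx": 0,"dy": 0,"dz": 0,"turn": 0},
    {"grip": -1,"dx": 0,"dy": 0,"dz": 0,"turn": 0},
    {"grip": -1,"dx": 0,"dy": 0,"dz": 0,"turn": 0},
  ],
)

```text
t: 5.02
position: [447.9, -73.4, 80.3]
tool_rot: [[-0.948, 0.318, 0.001], [0.318, 0.948, 0.0], [-0.001, 0.0, -1.0]]
contact_force: [0.4, -0.1, 5.8]
gripper_width: 26.7
grip_force: 58.5
```

Emit:
servo_tool(
  motion=[
    {"grip": -1,"dx": 0,"dy": 0,"dz": 0.3,"turn": 0},
    {"grip": -1,"dx": 0,"dy": 0,"dz": 0.7,"turn": 0},
    {"grip": -1,"dx": 0,"dy": 0,"dz": 1,"turn": 0},
    {"grip": -1,"dx": 0,"dy": 0,"dz": 1,"turn": 0},
    {"grip": -1,"dx": 0,"dy": 0,"dz": 1,"turn": 0},
    {"grip": -1,"dx": 0,"dy": 0,"dz": 0.8,"turn": 0},
    {"grip": -1,"dx": 0,"dy": 0,"dz": 0.4,"turn": 0},
    {"grip": -1,"dx": 0,"dy": 0,"dz": 0,"turn": 0},
  ],
)

```text
t: 5.68
position: [448.7, -73.7, 212.2]
tool_rot: [[-0.948, 0.318, 0.005], [0.318, 0.948, -0.0], [-0.005, 0.001, -1.0]]
contact_force: [0.8, -0.9, -2.0]
gripper_width: 26.3
grip_force: 59.1
```

Emit:
servo_tool(
  motion=[
    {"grip": -1,"dx": 0.2,"dy": 0.6,"dz": 0,"turn": 0},
    {"grip": -1,"dx": 0.3,"dy": 0.9,"dz": 0,"turn": 0},
    {"grip": -1,"dx": 0.3,"dy": 0.9,"dz": 0,"turn": 0},
    {"grip": -1,"dx": 0.3,"dy": 0.9,"dz": 0,"turn": 0},
    {"grip": -1,"dx": 0.3,"dy": 0.9,"dz": 0,"turn": 0},
    {"grip": -1,"dx": 0.3,"dy": 0.9,"dz": 0,"turn": 0},
    {"grip": -1,"dx": 0.3,"dy": 0.9,"dz": 0,"turn": 0},
    {"grip": -1,"dx": 0.3,"dy": 0.9,"dz": 0,"turn": 0},
  ],
)

```text
t: 6.35
position: [504.4, 99.9, 208.8]
tool_rot: [[-0.948, 0.318, -0.002], [0.318, 0.948, -0.001], [0.002, -0.001, -1.0]]
contact_force: [-0.3, 0.3, -1.0]
gripper_width: 26.5
grip_force: 59.2
```

Emit:
servo_tool(
  motion=[
    {"grip": -1,"dx": 0.4,"dy": 0.9,"dz": 0,"turn": 0},
    {"grip": -1,"dx": 0.4,"dy": 0.9,"dz": 0,"turn": 0},
    {"grip": -1,"dx": 0.2,"dy": 0.6,"dz": 0,"turn": 0},
    {"grip": -1,"dx": 0,"dy": 0.3,"dz": 0,"turn": 0},
    {"grip": -1,"dx": 0,"dy": 0,"dz": 0,"turn": 0},
    {"grip": -1,"dx": 0,"dy": 0,"dz": 0,"turn": 0},
  ],
)

```text
t: 6.85
position: [529.1, 165.3, 209.2]
tool_rot: [[-0.948, 0.318, -0.002], [0.318, 0.948, -0.001], [0.001, -0.002, -1.0]]
contact_force: [-0.7, 0.5, -1.1]
gripper_width: 27.1
grip_force: 59.2
```

```bash
python3 - <<'E'
from h import *
st=ctrl.get_state(); print(np.round(st["position"],1),st["gripper_width"])
for n in ["side","top","wrist"]:
    c=read_camera(n); P=cloud(c,st); cv2.imwrite(f"pics/{n}3.png",c["img"])
    b=P[np.hypot(P[:,0]-531,P[:,1]-167)<75]
    rim=b[(b[:,2]>95)&(b[:,2]<101.5)]
    if len(rim)>20: print(n,"rim",len(rim),((rim.min(0)+rim.max(0))/2).round(1),np.ptp(rim,axis=0).round(),fitc(rim))
    q=st["position"]; a=P[np.hypot(P[:,0]-q[0],P[:,1]-q[1])<40]
    a=a[(a[:,2]>108)&(a[:,2]<155)]
    f=a[a[:,2]<138]
    if len(f)>10: print(n,"foot",len(f),f.min(0).round(1),f.max(0).round(1),fitc(f))
E
```

```text
[529.1 165.3 209.2] 27.086388227250715
side rim 165 [532.4 164.2  98.1] [100.  97.   6.] (array([531.5, 165.9]), np.float64(46.8))
side foot 70 [500.5 134.1 128.3] [554.8 172.3 138. ] (array([528.9, 162.4]), np.float64(26.4))
top rim 91 [520.6 203.1  98. ] [69. 26.  6.] (array([527.7, 172.8]), np.float64(41.6))
wrist rim 1668 [528.7 167.2  96.9] [ 97. 100.   4.] (array([530.3, 167.3]), np.float64(47.5))
wrist foot 204 [499.4 136.1 128.7] [535.8 194.4 138. ] (array([529.3, 164.7]), np.float64(29.8))
```

View pics/wrist3.png

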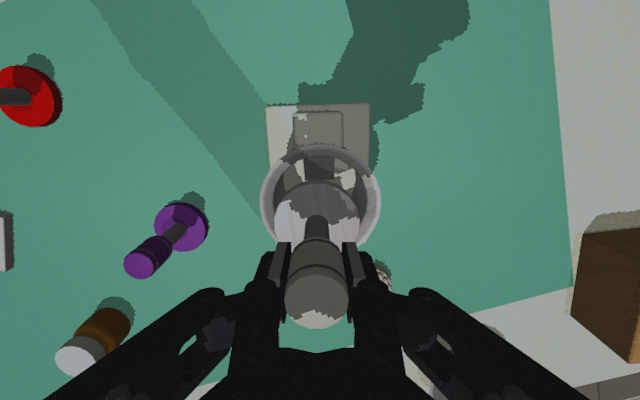

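Emit:
servo_tool(
  motion=[
    {"grip": -1,"dx": 0,"dy": 0,"dz": -0.3,"turn": 0},
    {"grip": -1,"dx": 0,"dy": 0,"dz": -0.3,"turn": 0},
    {"grip": -1,"dx": 0,"dy": 0,"dz": 0,"turn": 0},
  ],
)

```text
t: 7.25
position: [528.8, 165.6, 193.1]
tool_rot: [[-0.948, 0.319, -0.003], [0.319, 0.948, -0.001], [0.003, -0.002, -1.0]]
contact_force: [-1.5, -0.9, -1.0]
gripper_width: 26.7
grip_force: 59.2
```

The cartridge hangs upright with its foot (315,205) over the bore of the large column. I'll lower it.

Emit:
servo_tool(
  motion=[
    {"grip": -1,"dx": 0.06,"dy": 0.05,"dz": -0.3,"turn": 0},
    {"grip": -1,"dx": 0,"dy": 0,"dz": -0.3,"turn": 0},
    {"grip": -1,"dx": 0,"dy": 0,"dz": -0.2,"turn": 0},
    {"grip": -1,"dx": 0,"dy": 0,"dz": -0.2,"turn": 0},
    {"grip": -1,"dx": 0,"dy": 0,"dz": -0.2,"turn": 0},
    {"grip": -1,"dx": 0,"dy": 0,"dz": -0.2,"turn": 0},
    {"grip": -1,"dx": 0,"dy": 0,"dz": -0.2,"turn": 0},
    {"grip": -1,"dx": 0,"dy": 0,"dz": 0,"turn": 0},
  ],
)

```text
t: 7.92
position: [531.4, 167.7, 154.8]
tool_rot: [[-0.948, 0.318, -0.0], [0.318, 0.948, 0.0], [0.0, -0.0, -1.0]]
contact_force: [-2.5, -1.4, 6.6]
gripper_width: 26.9
grip_force: 60.2
```

Emit:
servo_tool(
  motion=[
    {"grip": -1,"dx": 0,"dy": 0,"dz": -0.15,"turn": 0},
    {"grip": -1,"dx": 0,"dy": 0,"dz": -0.15,"turn": 0},
    {"grip": -1,"dx": 0,"dy": 0,"dz": -0.15,"turn": 0},
    {"grip": -1,"dx": 0,"dy": 0,"dz": -0.15,"turn": 0},
    {"grip": -1,"dx": 0,"dy": 0,"dz": -0.15,"turn": 0},
    {"grip": -1,"dx": 0,"dy": 0,"dz": -0.05,"turn": 0},
    {"grip": -1,"dx": 0,"dy": 0,"dz": 0,"turn": 0},
    {"grip": -1,"dx": 0,"dy": 0,"dz": 0,"turn": 0},
  ],
)

```text
t: 8.58
position: [531.8, 167.8, 135.7]
tool_rot: [[-0.948, 0.318, 0.001], [0.318, 0.948, 0.0], [-0.001, 0.001, -1.0]]
contact_force: [-2.2, -0.7, 11.1]
gripper_width: 26.5
grip_force: 60.3
```

```bash
cat > f.py <<'E'
from h import *
import sys
st=ctrl.get_state(); print(np.round(st["position"],1),np.round(st["contact_force"],1),st["gripper_width"])
for n in ["side","wrist"]:
    st=ctrl.get_state(); c=read_camera(n); P=cloud(c,st); cv2.imwrite(f"pics/{n}{sys.argv[1]}.png",c["img"])
    a=P[np.hypot(P[:,0]-531,P[:,1]-167)<18]; a=a[(a[:,2]>100)&(a[:,2]<165)]
    w=a[a[:,2]>np.nanmax(a[:,2])-8]; print(n,"top z",np.nanpercentile(a[:,2],[90,99]).round(1),w.mean(0).round(1))
    b=P[np.hypot(P[:,0]-531,P[:,1]-167)<38]; b=b[(b[:,2]>30)&(b[:,2]<97)]
    print(" inside z hist",np.histogram(b[:,2],bins=range(30,98,4))[0])
E
python3 f.py 4
```

```text
[531.8 167.8 135.7] [-2.2 -0.7 11.1] 26.526183691274326
side top z [143.1 147.9] [543.4 158.2 144.4]
 inside z hist [  0   0   0   0   0   0   0   0  26 118  43  57  57  49  28   9]
wrist top z [151.5 158.4] [531.2 166.8 158.8]
 inside z hist [   0    0    0    0    0    0   14   37  272 2683  190  321  351  395
  172   76]
```

Emit:
servo_tool(
  motion=[
    {"grip": -1,"dx": 0,"dy": 0,"dz": -0.07,"turn": 0},
    {"grip": -1,"dx": 0,"dy": 0,"dz": 0,"turn": 0},
    {"grip": -1,"dx": 0,"dy": 0,"dz": 0,"turn": 0},
  ],
)

```text
t: 8.93
position: [531.8, 167.8, 134.1]
tool_rot: [[-0.948, 0.318, 0.001], [0.318, 0.948, 0.0], [-0.001, 0.001, -1.0]]
contact_force: [-1.6, -0.1, 11.1]
gripper_width: 26.8
grip_force: 60.3
```

Emit:
servo_tool(
  motion=[
    {"grip": -1,"dx": 0,"dy": 0,"dz": -0.03,"turn": 0},
    {"grip": -1,"dx": 0,"dy": 0,"dz": 0,"turn": 0},
    {"grip": -1,"dx": 0,"dy": 0,"dz": 0.1,"turn": 0},
    {"grip": -1,"dx": 0,"dy": 0,"dz": 0.1,"turn": 0},
    {"grip": -1,"dx": 0,"dy": 0,"dz": 0,"turn": 0},
    {"grip": -1,"dx": 0,"dy": 0,"dz": 0,"turn": 0},
  ],
)

```text
t: 9.43
position: [531.8, 167.8, 138.1]
tool_rot: [[-0.948, 0.318, 0.001], [0.318, 0.948, 0.0], [-0.001, 0.001, -1.0]]
contact_force: [-1.9, -0.7, 9.9]
gripper_width: 27.0
grip_force: 61.3
```

Emit:
servo_tool(
  motion=[
    {"grip": -1,"dx": 0,"dy": 0,"dz": 0.05,"turn": 0},
    {"grip": -1,"dx": 0,"dy": 0,"dz": 0,"turn": 0},
    {"grip": -1,"dx": 0,"dy": 0,"dz": 0,"turn": 0},
  ],
)

```text
t: 9.68
position: [531.7, 167.8, 138.3]
tool_rot: [[-0.948, 0.318, 0.0], [0.318, 0.948, 0.0], [-0.0, 0.0, -1.0]]
contact_force: [0.8, 0.5, 0.6]
gripper_width: 27.0
grip_force: 60.5
```

The catches have taken the load, since the force fell to about 0 and the rise was blocked. Now I'll release and retreat.

Emit:
servo_tool(
  motion=[
    {"grip": 1,"dx": 0,"dy": 0,"dz": 0,"turn": 0},
    {"grip": 1,"dx": 0,"dy": 0,"dz": 0,"turn": 0},
    {"grip": 1,"dx": 0,"dy": 0,"dz": 0,"turn": 0},
    {"grip": 1,"dx": 0,"dy": 0,"dz": 0,"turn": 0},
    {"grip": 1,"dx": 0,"dy": 0,"dz": 0,"turn": 0},
    {"grip": 1,"dx": 0,"dy": 0,"dz": 0,"turn": 0},
  ],
)

```text
t: 10.18
position: [531.6, 167.7, 138.6]
tool_rot: [[-0.948, 0.318, 0.0], [0.318, 0.948, 0.0], [-0.0, 0.0, -1.0]]
contact_force: [0.6, -0.5, -0.9]
gripper_width: 85.3
grip_force: 0.0
```

Emit:
servo_tool(
  motion=[
    {"grip": 1,"dx": 0,"dy": 0,"dz": 0.4,"turn": 0},
    {"grip": 1,"dx": 0,"dy": 0,"dz": 0.8,"turn": 0},
    {"grip": 1,"dx": 0,"dy": 0,"dz": 1,"turn": 0},
    {"grip": 1,"dx": 0,"dy": 0,"dz": 1,"turn": 0},
    {"grip": 1,"dx": 0,"dy": 0,"dz": 0.8,"turn": 0},
    {"grip": 1,"dx": 0,"dy": 0,"dz": 0,"turn": 0},
    {"grip": 1,"dx": 0,"dy": 0,"dz": 0,"turn": 0},
  ],
)

```text
t: 10.77
position: [532.3, 168.0, 240.3]
tool_rot: [[-0.948, 0.318, 0.003], [0.318, 0.948, 0.001], [-0.003, 0.002, -1.0]]
contact_force: [0.1, 0.5, -0.0]
gripper_width: 85.8
grip_force: 0.0
```

```bash
python3 f.py 5
```

```text
[532.3 168.  240.3] [ 0.1  0.5 -0. ] 85.78362412572174
side top z [154.2 156.3] [532.2 166.  153.1]
 inside z hist [  0   0   0   0   0   0   0   0   1  94 101  59  53  51  31   9]
wrist top z [154.  154.7] [530.6 167.7 153. ]
 inside z hist [   0    0    0    0    0    0    0   10   11 1160  326  151  160  161
   69   15]
```

View pics/wrist5.png

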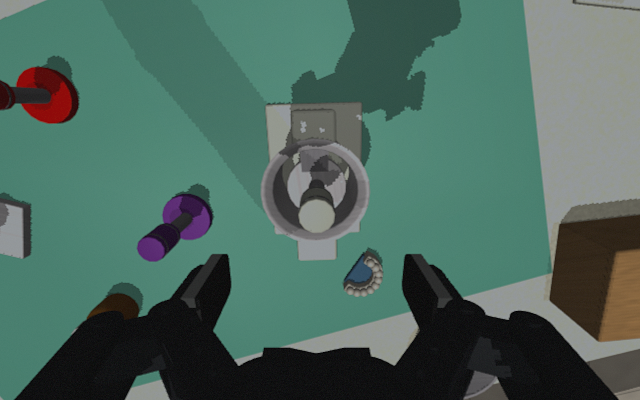

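The cartridge stands upright in the column with its cap at (317,215). The cap top is at z ≈ 154, exactly the latched height, and the gripper is clear.

```bash
python3 -c "
from workcell import ticket
print(ticket.finish_job())"
```

```text
the job is handed in; nothing more can be done
None
```

The round-footed cartridge is latched down in the large loading column and released with the gripper clear, the square-footed one was never touched, and the job was handed in at about 11 s.

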